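# Lift a freshly lacquered knob off the drying board with tongs

### The job

The lacquer on the ball-shaped knob on the drying board is still tacky: nothing but the tongs may touch it, and the other two knobs must stay on their pegs. First swing the steel keeper bar fully shut until it snaps in behind its spring catch, so that the loose peg board cannot lift or slide; then take the tongs by their rubber grips, close the jaws on the ball of that knob and draw it up off its peg. Finish while holding it in the tongs, at rest, at least 10 cm above the board, with the keeper still shut.

Things in the scene. Friction and masses are not known exactly. Their poses are not given: they have to be found in the camera images.
- fixture: Drying-board fixture, fixed to the bench: plywood base plate 150 x 264 x 6 mm with wooden cleats 18 mm wide on the left, right and far sides, tops 22.5 mm above the bench, open towards the robot (-x). Origin on the bench under the middle of the board's place; x points away from the robot, y to its left along the row of knobs.
- keeper (a joint): Hinge of the keeper, a flat steel bar (14 mm wide, 4 thick, top 27.5 mm above the bench, 244 mm from hinge to free end) that swings level about an upright pivot on the front end of the right (-y) cleat. 0 = shut and against its stop: the bar lies along the fixture's +y over the front edge of the peg board. Positive = swung out towards the robot, rad. It turns easily and stays where left.
- keeper_hinge (a point): Pivot of the keeper, on the hinge axis, at half the bar's thickness (25.5 mm above the bench).
- keeper_post (a point): Top centre of the black upright post on the bar by which it is pushed or gripped: 12 mm diameter, 18 mm tall (27.5 to 45.5 mm above the bench), 200 mm from the hinge axis. From 0.11 to 0.01 rad the bar rides over the round nose of a spring catch on the left cleat (about 5 N at the post), which then snaps up behind the bar and keeps it shut.
- peg_board: Loose plywood board 110 x 210 x 15 mm in the fixture. Origin at the centre of its underside, 6 mm above the bench, axes as the fixture's. Five pegs: wooden shoulder 18 mm thick up to 35 mm above the origin, on it a steel pin 5 mm thick, 9 mm long. Front row at x = -5, y = -70, 0, +70 mm carries the knobs; back row at x = +35, y = -35, +35 mm is empty.
- ball_knob: The knob to lift: turned wood, a round ball head 36 mm in diameter on a straight neck 20 mm in diameter; 46 mm tall, about 35 g. Origin at the centre of its underside, 41 mm above the bench; a blind bore there, 8.4 mm wide and 10 mm deep, stands over the pin of one of the three front pegs.
- ball_center (a point): Centre of the ball head of that knob, 28 mm above its underside (69 mm above the bench at the start).
- mushroom_knob: Another knob of the same wood, with a broad mushroom-shaped head 45 mm in diameter, 35 mm tall. Stays on its peg. Origin at the centre of its underside.
- barrel_knob: Another knob of the same wood, with a cylindrical head 33 mm in diameter and a flat top, 41 mm tall. Stays on its peg. Origin at the centre of its underside.
- tongs: Steel spring tongs lying flat: two arms of upright strip, 24 mm high (2 to 26 mm above the bench), hinged at the rear 105 mm behind the origin, with black rubber grips 56 mm long and black silicone jaws 28 mm high. 255 mm long, 107 g. Origin on the midline at the underside, under the middle of the grips, at the centre of mass; x to the tips, y across (the squeeze), z up.
- tongs_left (a joint): Closing angle of the left (+y) arm: 0 = open (spring), 0.16 rad = closed. Width over the grips: 57 mm open, 50 mm lightly squeezed (jaws 56 mm apart), 37 mm with the ball in the jaws. Spring force on each grip: 4 N open, 6 N at 50 mm, 10 N at the ball; grip with 25 to 35 N to hold the ball tight.
- tongs_right (a joint): The same for the right (-y) arm.
- tongs_tip (a point): Point midway between the two jaws, where the ball should lie: 100 mm ahead of the tongs' origin along their x, 14 mm above their underside (half height). The jaws reach 16 mm further ahead.
There are look-alikes about, which are no part of the job. What is shaped like the ball_knob but turquoise is not meant.

How it is judged:
By the outcome, as a careful person would: the job done as asked, in the order asked, and still so for the second after the job is handed in, while the arm keeps its last pose, push and grip.
It also fails if it takes over 64 s, if anything falls off the work surface, if the arm or the gripper's body presses on something with over 40 N, if the wrist force passes 120 N, or if a joint passes its speed limit or range.

### The arm

A 6-joint arm with a two-finger parallel gripper is mounted at the origin on a cart in front of the work surface, level with it; the furniture and walls round the work are solid. World frame = base frame: x ahead of the robot, y to its left, z up, the work surface at z = 0. Lengths are in mm, angles in rad, forces in N, time in s.
With the tool pointing down it reaches from about 250 to 725 mm from the base axis. Payload 9.7 kg.
Tool frame: the origin (TCP) lies between the finger pads; the fingertips stand 17 mm ahead of it and the grasp point (between the pads) lies 2 mm behind it (bot.finger_overhang is the distance from the TCP to the fingertips, in mm); z points along the fingers, y is the line along which they close (so a half turn about z gives the same grasp; the last joint's range is limited). The gripper opens to 85 mm and grips with 20 to 120 N. Pads are 22 mm wide; open, the fingers measure 114 mm over their backs; the gripper's body (76 mm by 85 mm) begins 54 mm behind the grasp point. The pads swing forward as they close: fully open they stand 13 mm farther back than shut.
Start: joints at [1.123, 0.087, 0.176, 1.66, 0, 1.571], TCP at [238.138, 495.769, 210.484] pointing down, gripper open.
Joint ranges: [-3.13, 3.13], [-0.85, 1.81], [-1.15, 1.24], [-2.2, 2.28], [-1.44, 1.52], [-3.14, 3.14]. Speed limits (rad/s): [2.22, 2.22, 2.57, 3.14, 3.14, 3.14].

### API

Orientations are given as a unit quaternion [w, x, y, z].
In Python, from station import bot gives the robot as it stands.
- The arm moves only by the tool servo_tool, never from a script. Its argument "deltas" is a list of rows, each an object with "grip": the opening, from 0 (shut) to 1 (fully open); "travel": the shift along the tool's x, y, z in m, a list of three; "roll": the turn about the tool's z in degrees. A call has 1 to 20 rows; each row is the pose to reach, as a shift and turn from the pose commanded when the call began, along the tool's axes at that moment; what a row does not reach only later rows make up. A row lasts 1/8 s, in which the tool goes at most 62.5 mm and 10.7 degrees, less where a joint would pass 70% of its speed; a pose out of reach is approached as far as the arm can. A call with a gripper value outside its range is refused whole. The fingers move at their own pace and stop on an object; "squeeze" is the grip in N (left out, the last holds). Time passes only in rows, so rows that repeat a pose let the fingers close. It gives the time, the measured TCP pose, the force, the opening and the grip force at its end, in the units of the state.
- bot.read_state(): the state, without advancing time (a new reading comes with each control period).
- bot.read_camera(name): name is "scene" or "top" or "wrist"; returns a dict with "img" (420x560x3 uint8, red, green, blue), "intrinsics" (3x3 intrinsics, pixels), "rvec" (rotation vector, rad) and "tvec" (3), from world to camera coordinates, as OpenCV has them. Camera axes: x right, y down, z forward; pixel columns grow to the right and rows downward; lengths in mm; the calibration is good to about 2 mm. The wrist camera is an equidistant fisheye: a pixel r from the principal point sees the ray r / f radians off the axis. A picture is of the moment at which its call begins. There is no depth.
- bot.close_job(): hands the job in; it is judged then, once.
Trained networks look in a picture, given as the dict that the camera call returned (one of the last four; its "shot" number tells which), for a name from the list of things; names that differ only in an ending like _2 or _b are one class to them, and where a whole thing is asked for, a point or a joint stands for the part that bears it (a point fixed in the world has none). Each returns a list of dicts, best first, with "conf" (0 to 1); they miss things now and then, are a little off and sometimes report something else, mostly with a low value. They report only what shows in the picture. A call takes as long as a camera call. They do not tell look-alikes from the thing itself.
- bot.look_for(name, picture): "extent" ([left, top, width, height] in pixels, round what is visible of it).
- bot.trace(name, picture): "pixels" (420x560 bool, what is visible of it) and "extent" ([left, top, width, height] in pixels, round what is visible of it).
The state is a dict: "clock": time; "joints": joint angles; "joint_velocities": joint speeds; "joint_torque": joint torques, N m; "position": TCP position; "eef_rot": TCP orientation; "contact_force": force on the tool from outside, world axes, zero at the start; "torque": the same for the moment, N m; "grip_width": finger opening in mm; "gripper_force": force on a finger pad.
Only numpy, scipy, OpenCV 4.12 (cv2) and the standard library are available. Lean on these libraries where they do the work, as an engineer would, in place of code of your own. Each camera call takes 0.05 s, during which the arm holds its last target. There are 200 camera calls.

## Working session

There is one attempt and no reset: what is moved stays moved. The work goes in short steps, Python scripts to look and compute and a tool call to move; the robot and the scene stay as the last step left them, time stands still between calls to the robot, and variables do not carry over. Pictures are saved under pics/ and viewed, at most 10 in all, crops included, and the job is handed in when it is done.

Besides the shell and the picture viewer there is one more tool, called after "Emit:" by a JSON object that holds its "fn" and its "kwargs". servo_tool: Moves the arm, as the interface text tells. Its arguments: {"type":"object","properties":{"deltas":{"type":"array"},"squeeze":{"type":"number"}},"required":["deltas"]}

```bash
ls; mkdir -p pics
cat > h.py <<'E'
import numpy as np, cv2
from station import bot
def ray(pic,u,v):
    K=np.array(pic["intrinsics"],float);R=cv2.Rodrigues(np.array(pic["rvec"],float))[0];t=np.array(pic["tvec"],float).ravel()
    if pic.get("fe"):
        x=(u-K[0,2])/K[0,0];y=(v-K[1,2])/K[1,1];th=np.hypot(x,y);d=np.array([np.sin(th)*x/max(th,1e-9),np.sin(th)*y/max(th,1e-9),np.cos(th)])
    else: d=np.array([(u-K[0,2])/K[0,0],(v-K[1,2])/K[1,1],1])
    return -R.T@t,R.T@d
def atz(pic,u,v,z):
    c,d=ray(pic,u,v);return c+d*(z-c[2])/d[2]
def proj(pic,P):
    return cv2.projectPoints(np.array(P,float).reshape(-1,3),np.array(pic["rvec"],float),np.array(pic["tvec"],float),np.array(pic["intrinsics"],float),None)[0][:,0]
def save(pic,name,box=None,s=1):
    im=pic["img"][:,:,::-1]
    if box: x,y,w,h=box; im=im[y:y+h,x:x+w]
    cv2.imwrite("pics/"+name,cv2.resize(im,None,fx=s,fy=s,interpolation=cv2.INTER_CUBIC))
E
python3 - <<'E'
from h import *
np.set_printoptions(precision=1,suppress=True)
for n in ["scene","top"]:
    p=bot.read_camera(n);save(p,n+"0.png")
    c,d=ray(p,280,210);print(n,c,d/np.linalg.norm(d))
    for k in ["fixture","keeper","keeper_post","keeper_hinge","peg_board","ball_knob","ball_center","mushroom_knob","barrel_knob","tongs","tongs_tip"]:
        print(k,[(np.round(r["extent"]).tolist(),round(r["conf"],2)) for r in bot.look_for(k,p)][:4])
print(bot.read_state())
E
```

```text
pics
scene [ -35.4 -674.7  566.3] [ 0.5  0.7 -0.5]
fixture [([220.0, 170.0, 126.0, 57.0], 0.74)]
keeper [([214.0, 186.0, 91.0, 32.0], 0.73), ([306.0, 252.0, 68.0, 47.0], 0.23), ([218.0, 168.0, 126.0, 61.0], 0.19)]
keeper_post []
keeper_hinge []
peg_board [([248.0, 173.0, 81.0, 42.0], 0.7)]
ball_knob [([169.0, 218.0, 19.0, 17.0], 0.81), ([218.0, 168.0, 128.0, 60.0], 0.69), ([263.0, 157.0, 15.0, 24.0], 0.66), ([146.0, 190.0, 21.0, 18.0], 0.54)]
ball_center [([171.0, 218.0, 16.0, 20.0], 0.77), ([261.0, 159.0, 15.0, 17.0], 0.55), ([149.0, 190.0, 19.0, 20.0], 0.47)]
mushroom_knob [([296.0, 181.0, 17.0, 16.0], 0.5)]
barrel_knob [([298.0, 181.0, 17.0, 15.0], 0.7), ([280.0, 169.0, 10.0, 18.0], 0.68)]
tongs [([290.0, 247.0, 112.0, 69.0], 0.64)]
tongs_tip [([294.0, 250.0, 109.0, 63.0], 0.79)]
top [ 356.7  -24.2 1024. ] [ 0.2 -0.  -1. ]
fixture [([167.0, 131.0, 108.0, 93.0], 0.61)]
keeper [([171.0, 183.0, 92.0, 42.0], 0.85), ([164.0, 132.0, 110.0, 92.0], 0.73)]
keeper_post [([171.0, 180.0, 99.0, 41.0], 0.94), ([165.0, 136.0, 108.0, 89.0], 0.23)]
keeper_hinge [([166.0, 134.0, 109.0, 91.0], 0.61)
[... 260 characters left out ...]
, 281.0, 20.0, 16.0], 0.51), ([203.0, 287.0, 20.0, 13.0], 0.45)]
mushroom_knob [([235.0, 154.0, 20.0, 17.0], 0.67), ([175.0, 144.0, 85.0, 46.0], 0.57)]
barrel_knob [([209.0, 151.0, 16.0, 20.0], 0.48)]
tongs [([351.0, 182.0, 36.0, 92.0], 0.67)]
tongs_tip [([352.0, 175.0, 35.0, 102.0], 0.65)]
{'clock': 1.2, 'joints': array([1.1, 0.1, 0.2, 1.7, 0. , 1.6]), 'joint_velocities': array([ 0., -0.,  0., -0., -0., -0.]), 'joint_torque': array([  0. , -52. ,  46.5,   0. ,   0. ,   0. ]), 'position': array([238.1, 495.8, 210.5]), 'eef_rot': array([-0. ,  0.2,  1. ,  0. ]), 'contact_force': array([ 0.4,  0.5, -0.1]), 'torque': array([-0.,  0., -0.]), 'gripper_force': 0.0, 'grip_width': 85.55550378484558}
```

Run:
```python
from h import *
p=bot.read_camera("top");save(p,"top1.png",(120,120,280,190),2.8)
```

```text
(no output)
```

View pics/scene0.png

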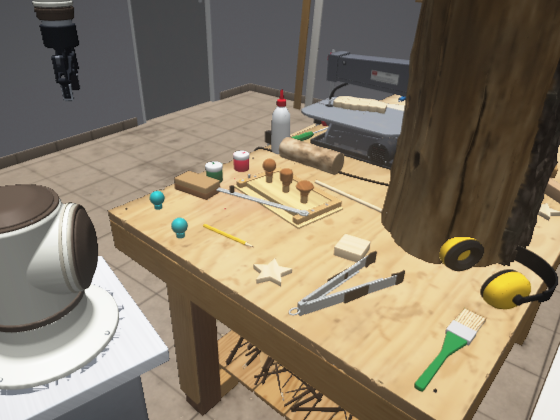

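View pics/top1.png

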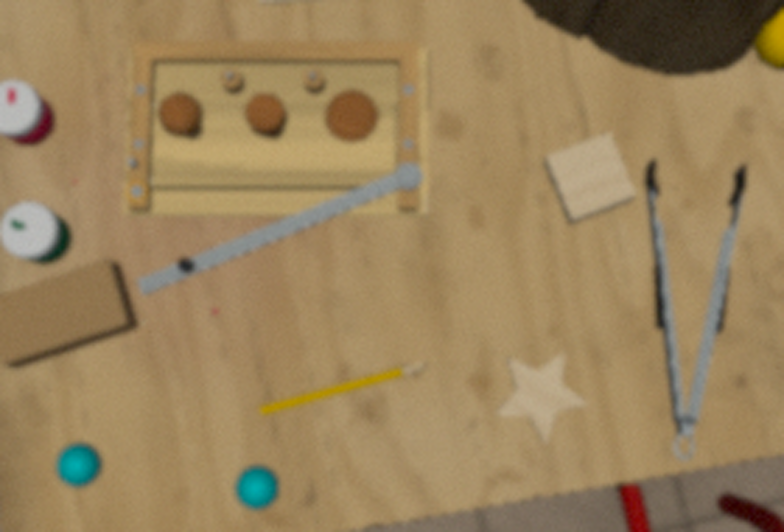

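The scene shows the fixture with three brown knobs and the keeper swung out. The tongs lie on the right with their tips away from the robot.

Candidates in the top picture:
- **Turquoise balls**, at about (148,286) and (212,294). Both are excluded by colour.
- **Brown knob at (184,161)**: round head on a neck, which fits the ball knob.
- **Brown knob at (214,161)**: flat cylindrical head, so the barrel.
- **Brown knob at (245,161)**: broad head, so the mushroom.

I'll confirm with an enlarged crop and measure.

Run:
```python
from h import *
np.set_printoptions(precision=1,suppress=True)
t=bot.read_camera("top");s=bot.read_camera("scene")
save(s,"crop_sc.png",(205,140,150,100),5)
f=lambda x,y:(120+x/2.8,120+y/2.8)
pts=dict(hinge=(409,175,27.5),post=(187,266,45.5),ball=(180,114,69),barrel=(265,115,82),mush=(351,115,70),pinL=(233,78,50),pinR=(315,78,50),bend=(142,286,27.5),
 cl_fl=(140,207,22.5),cl_fr=(409,208,22.5),cl_bl=(136,46,22.5),cl_br=(418,44,22.5), tipL=(652,163,26),tipR=(740,170,26),rear=(684,447,24), gL0=(658,268,26),gL1=(661,326,26),gR0=(732,232,26),gR1=(721,328,26),piv=(685,425,26))
for k,(x,y,z) in pts.items():
    P=atz(t,*f(x,y),z);print(k,P,"scene px",proj(s,P)[0])
```

```text
hinge [578.6   7.9  27.5] scene px [303.1 212.8]
post [493.1 187.8  45.5] scene px [230.8 186.9]
ball [615.3 195.7  69. ] scene px [268.4 165.5]
barrel [612.8 124.   82. ] scene px [284.7 170.8]
mush [617.9  55.5  70. ] scene px [303.7 184.7]
pinL [652.7 157.4  50. ] scene px [288.3 173.6]
pinR [654.6  88.6  50. ] scene px [305.9 183.1]
bend [477.7 228.3  27.5] scene px [217.4 188.7]
cl_fl [545.8 235.6  22.5] scene px [238.2 182.6]
cl_fr [551.1   7.2  22.5] scene px [294.2 218.3]
cl_bl [687.5 248.1  22.5] scene px [277.6 168. ]
cl_br [695.8   3.9  22.5] scene px [340.  201.3]
tipL [ 594.9 -198.2   26. ] scene px [373.8 252.5]
tipR [ 590.8 -272.9   26. ] scene px [401.2 271.4]
rear [ 356.9 -225.1   24. ] scene px [292.5 307.4]
gL0 [ 504.8 -203.3   26. ] scene px [344.3 269.5]
gL1 [ 456.  -205.8   26. ] scene px [326.8 279.6]
gR0 [ 537.1 -265.6   26. ] scene px [379.8 279.8]
gR1 [ 455.7 -255.8   26. ] scene px [345.5 293.8]
piv [ 374.8 -225.6   26. ] scene px [300.6 302.5]
```

View pics/crop_sc.png

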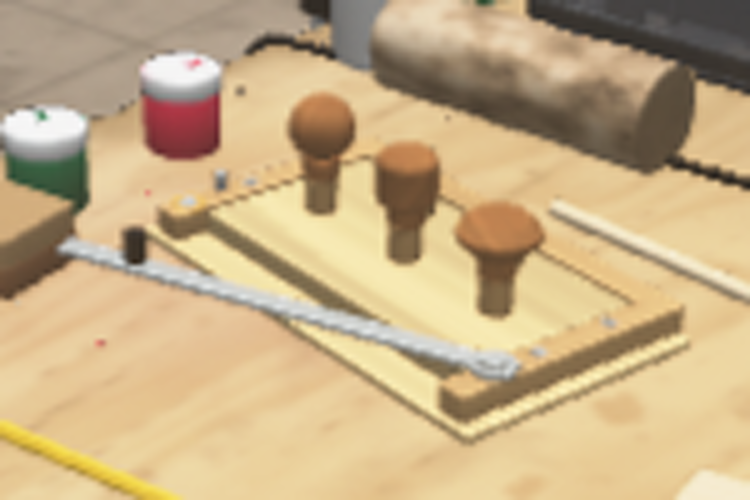

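The ball knob is confirmed: brown, round head, leftmost at scene (269,165), standing upright on the front +y peg. The barrel is at (286,171) and the mushroom at (304,186). The knob spacing (70 mm), hinge–post length (199 mm) and heights all agree with the sizes given. Next is the keeper.

```bash
cat >> h.py <<'E'
from scipy.spatial.transform import Rotation as Ro
def plan(targets,pos,q):
    """targets: (x,y,z,closing-axis angle in world deg) -> tool travel m, roll deg, from commanded pose pos,q"""
    R=Ro.from_quat([q[1],q[2],q[3],q[0]]).as_matrix(); a0=np.degrees(np.arctan2(R[1,1],R[0,1]))
    print("axis",a0.round(2),"tilt z",R[:,2].round(4))
    for x,y,z,a in targets:
        tr=R.T@(np.array([x,y,z])-pos)/1000; d=-((a-a0+90)%180-90)
        print([x,y,z,a],"travel",tr.round(4).tolist(),"roll",round(d,1))
E
python3 - <<'E'
from h import *
s=bot.read_state();print(bot.finger_overhang)
h=np.array([578.6,7.9]);T=[(459,172,130,103),(459,172,50,103)]
for th in [.40,.32,.24,.16,.10,.06,.02,.0]:
    p=h+200*np.array([-np.sin(th),np.cos(th)])-17*np.array([np.cos(th),np.sin(th)]);T.append((*p.round(1),50,round(90+np.degrees(th*.6),1)))
plan(T,s["position"],s["eef_rot"])
E
```

```text
17.0
axis 64.34 tilt z [-0. -0. -1.]
[459, 172, 130, 103] travel [-0.3393, -0.1962, 0.0805] roll -38.7
[459, 172, 50, 103] travel [-0.3393, -0.1962, 0.1605] roll -38.7
[np.float64(485.1), np.float64(185.5), 50, np.float64(103.8)] travel [-0.357, -0.1727, 0.1605] roll -39.5
[np.float64(499.5), np.float64(192.4), 50, np.float64(101.0)] travel [-0.367, -0.1603, 0.1605] roll -36.7
[np.float64(514.5), np.float64(198.1), 50, np.float64(98.3)] travel [-0.378, -0.1487, 0.1605] roll -34.0
[np.float64(530.0), np.float64(202.6), 50, np.float64(95.5)] travel [-0.39, -0.1379, 0.1605] roll -31.2
[np.float64(541.7), np.float64(205.2), 50, np.float64(93.4)] travel [-0.3995, -0.1305, 0.1605] roll -29.1
[np.float64(549.6), np.float64(206.5), 50, np.float64(92.1)] travel [-0.406, -0.1259, 0.1605] roll -27.8
[np.float64(557.6), np.float64(207.5), 50, np.float64(90.7)] travel [-0.4128, -0.1215, 0.1605] roll -26.4
[np.float64(561.6), np.float64(207.9), 50, np.float64(90.0)] travel [-0.4162, -0.1194, 0.1605] roll -25.7
```

Emit:
{"fn": "servo_tool", "kwargs": {"deltas": [{"grip":0,"travel":[-0.06,-0.03,0.01],"roll":-10},{"grip":0,"travel":[-0.11,-0.065,0.02],"roll":-20},{"grip":0,"travel":[-0.165,-0.095,0.04],"roll":-30},{"grip":0,"travel":[-0.22,-0.127,0.06],"roll":-38},{"grip":0,"travel":[-0.275,-0.16,0.08],"roll":-38.7},{"grip":0,"travel":[-0.33,-0.19,0.08],"roll":-38.7},{"grip":0,"travel":[-0.3393,-0.1962,0.0805],"roll":-38.7},{"grip":0,"travel":[-0.3393,-0.1962,0.1],"roll":-38.7},{"grip":0,"travel":[-0.3393,-0.1962,0.12],"roll":-38.7},{"grip":0,"travel":[-0.3393,-0.1962,0.14],"roll":-38.7},{"grip":0,"travel":[-0.3393,-0.1962,0.16],"roll":-38.7},{"grip":0,"travel":[-0.3393,-0.1962,0.1605],"roll":-38.7},{"grip":0,"travel":[-0.3393,-0.1962,0.1605],"roll":-38.7}]}}

```text
clock: 2.98
position: [459.3, 172.1, 50.8]
eef_rot: [0.0, -0.114, 0.994, 0.0]
contact_force: [0.9, -0.3, -0.0]
grip_width: -0.1
gripper_force: 0.0
```

Run:
```python
from h import *
a=np.radians(103);q=bot.read_state()["eef_rot"]
h=np.array([578.6,7.9]);T=[]
for th in [.44,.40,.32,.24,.16,.12,.09,.06,.03,.01,-.005]:
    p=h+200*np.array([-np.sin(th),np.cos(th)])-17*np.array([np.cos(th),np.sin(th)]);T.append((*[float(v) for v in p.round(1)],50,103))
plan(T,np.array([459,172,50]),q)
```

```text
axis 103.04 tilt z [ 7.e-04  3.e-04 -1.e+00]
[478.0, 181.6, 50, 103] travel [-0.0207, 0.0051, 0.0] roll 0.0
[485.1, 185.5, 50, 103] travel [-0.0285, 0.0073, 0.0] roll 0.0
[499.5, 192.4, 50, 103] travel [-0.0441, 0.0107, 0.0] roll 0.0
[514.5, 198.1, 50, 103] travel [-0.06, 0.0129, 0.0] roll 0.0
[530.0, 202.6, 50, 103] travel [-0.0761, 0.0138, 0.0001] roll 0.0
[537.8, 204.4, 50, 103] travel [-0.0841, 0.0138, 0.0001] roll 0.0
[543.7, 205.6, 50, 103] travel [-0.0901, 0.0136, 0.0001] roll 0.0
[549.6, 206.5, 50, 103] travel [-0.096, 0.0132, 0.0001] roll 0.0
[555.6, 207.3, 50, 103] travel [-0.1021, 0.0126, 0.0001] roll 0.0
[559.6, 207.7, 50, 103] travel [-0.1061, 0.0121, 0.0001] roll 0.0
[562.6, 208.0, 50, 103] travel [-0.1091, 0.0117, 0.0001] roll 0.0
```

Emit:
{"fn": "servo_tool", "kwargs": {"deltas": [{"grip":0,"travel":[-0.01,0.0025,0],"roll":0},{"grip":0,"travel":[-0.0207,0.005,0],"roll":0},{"grip":0,"travel":[-0.0285,0.0073,0],"roll":1},{"grip":0,"travel":[-0.036,0.009,0],"roll":2},{"grip":0,"travel":[-0.0441,0.0107,0],"roll":3},{"grip":0,"travel":[-0.052,0.012,0],"roll":4},{"grip":0,"travel":[-0.06,0.0129,0],"roll":5},{"grip":0,"travel":[-0.068,0.0134,0],"roll":6},{"grip":0,"travel":[-0.0761,0.0138,0],"roll":7},{"grip":0,"travel":[-0.0841,0.0138,0],"roll":8},{"grip":0,"travel":[-0.0901,0.0136,0],"roll":9},{"grip":0,"travel":[-0.096,0.0132,0],"roll":10},{"grip":0,"travel":[-0.096,0.0132,0],"roll":10}]}}

```text
clock: 4.6
position: [549.9, 206.5, 49.9]
eef_rot: [-0.0, -0.026, 1.0, -0.0]
contact_force: [0.6, 0.1, 1.1]
grip_width: -0.3
gripper_force: 0.0
```

Run:
```python
from h import *
p=bot.read_camera("scene");save(p,"sc2.png",(190,110,170,120),4.6)
print(bot.read_state()["contact_force"],bot.read_state()["position"])
```

```text
[ 0.50120928 -0.54421226 -0.81439078] [549.59454718 206.48258177  49.88095491]
```

View pics/sc2.png

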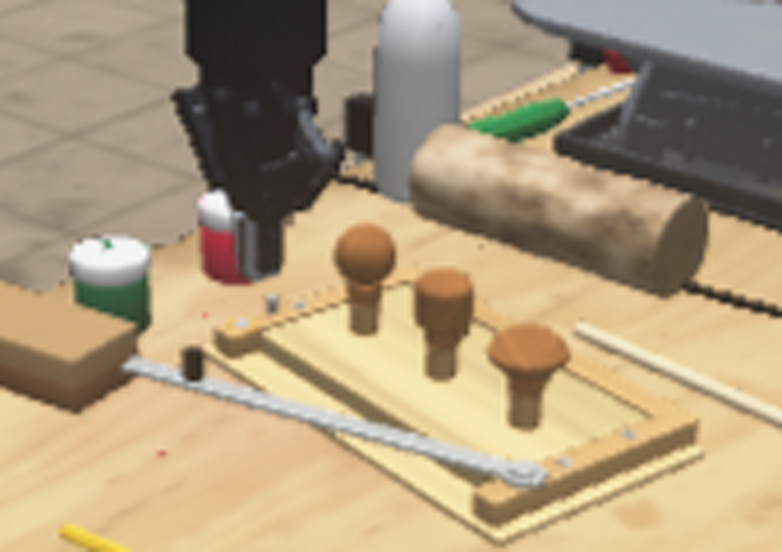

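The bar did not move: the post is still at scene (232,188), and the closed fingers, tip at scene (247,171), appear past it. I'll check the heights.

Run:
```python
from h import *
np.set_printoptions(precision=1,suppress=True)
s=bot.read_camera("scene");t=bot.read_camera("top")
P=[(549.6,206.5,33),(549.6,206.5,50),(549.6,206.5,106),(493,188,45.5),(578.6,7.9,27.5),(615,196,69)]
print(proj(s,P));print(proj(t,P))
save(t,"top2.png",(120,110,200,140),4)
st=bot.read_state();print(st["joints"])
```

```text
[[245.5 182.7]
 [245.4 176.8]
 [245.1 156.8]
 [230.7 186.8]
 [303.2 212.8]
 [268.2 165.4]]
[[181.3 191.8]
 [179.7 190.4]
 [174.  185.2]
 [186.7 215. ]
 [266.1 182.5]
 [184.1 160.8]]
[ 0.4  0.2 -0.   1.4  0.   0.3]
```

View pics/top2.png

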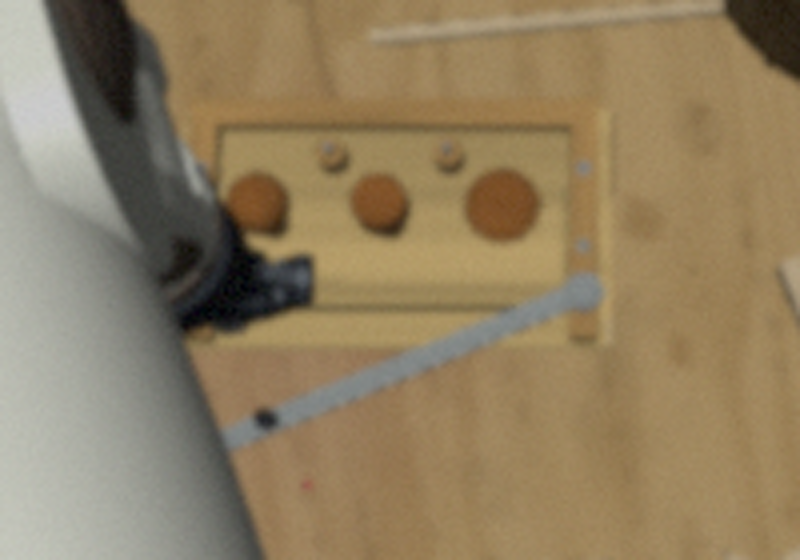

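Run:
```python
from h import *
np.set_printoptions(precision=1,suppress=True)
s=bot.read_camera("scene")
print(proj(s,[(238,496,193.5),(238,496,210),(238,496,226)]))
im=cv2.imread("pics/scene0.png");cv2.imwrite("pics/g0.png",cv2.resize(im[0:130,0:140],None,fx=4,fy=4,interpolation=cv2.INTER_CUBIC))
w=bot.read_camera("wrist");print(w["intrinsics"],ray(dict(w,fe=1),280,210)); cv2.imwrite("pics/gw.png",np.hstack([cv2.resize(im[0:130,0:110],None,fx=3.23,fy=3.23),w["img"][:,:440,::-1]]))
d=dict(w,fe=1)
R=cv2.Rodrigues(np.array(w["rvec"]))[0]
def pw(P):
    c=R@np.array(P)+np.ravel(w["tvec"]);th=np.arctan2(np.hypot(c[0],c[1]),c[2]);k=np.array(w["intrinsics"]);u=c[:2]/np.hypot(*c[:2])*th
    return k[0,0]*u[0]+k[0,2],k[1,1]*u[1]+k[1,2]
for P in [(549.6,206.5,33),(549.6,206.5,66),(493,188,45.5),(578.6,7.9,27.5),(615,196,69)]:print(P,np.round(pw(P)))
```

```text
[[ 75.5 114.6]
 [ 74.1 108.1]
 [ 72.8 101.7]]
[[325.2   0.  279.6]
 [  0.  325.2 209.8]
 [  0.    0.    1. ]] (array([482. , 203.3, 213.3]), array([ 0.3,  0. , -1. ]))
(549.6, 206.5, 33) [279. 238.]
(549.6, 206.5, 66) [279. 262.]
(493, 188, 45.5) [249. 142.]
(578.6, 7.9, 27.5) [ 27. 252.]
(615, 196, 69) [255. 363.]
```

View pics/gw.png

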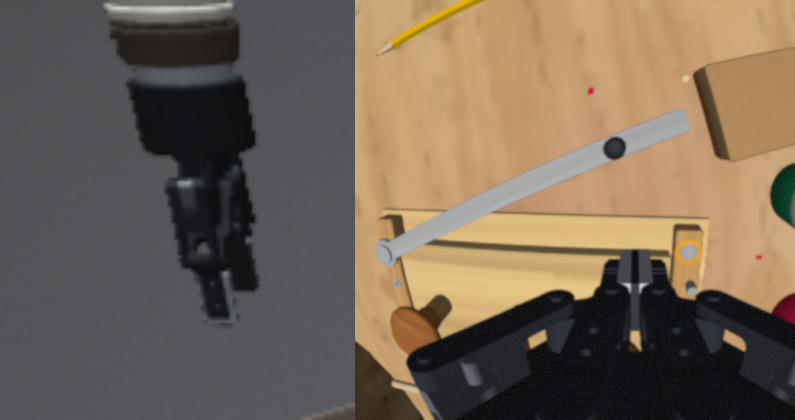

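Wrist view: post at (260,147), hinge at (30,252), and the closed fingertips at (280,252). That puts the tips at about z≈64, not 33, so the fingers passed over the post. I'll back off to clear bench and measure the true tip height by touch.

Emit:
{"fn": "servo_tool", "kwargs": {"deltas": [{"grip":0,"travel":[0,0,-0.03],"roll":0},{"grip":0,"travel":[0.04,-0.015,-0.03],"roll":0},{"grip":0,"travel":[0.08,-0.03,-0.03],"roll":0},{"grip":0,"travel":[0.112,-0.041,-0.03],"roll":0},{"grip":0,"travel":[0.112,-0.041,0.0],"roll":0},{"grip":0,"travel":[0.112,-0.041,0.02],"roll":0},{"grip":0,"travel":[0.112,-0.041,0.02],"roll":0},{"grip":0,"travel":[0.112,-0.041,0.02],"roll":0}]}}

```text
clock: 5.85
position: [440.3, 159.8, 30.9]
eef_rot: [0.0, -0.027, 1.0, 0.0]
contact_force: [0.3, 0.2, 0.4]
grip_width: 0.1
gripper_force: 0.0
```

Run:
```python
from h import *
np.set_printoptions(precision=1,suppress=True)
s=bot.read_camera("scene");t=bot.read_camera("top");w=bot.read_camera("wrist")
x=bot.read_state()["position"];print(x)
for dz in (-17,0,17): print(proj(s,x+[0,0,dz]),proj(t,x+[0,0,dz]))
a=cv2.resize(s["img"][130:230,180:270],None,fx=4,fy=4);b=cv2.resize(t["img"][150:250,150:250],None,fx=4,fy=4)
cv2.imwrite("pics/t3.png",np.hstack([a,b])[:,:,::-1])
```

```text
[440.5 159.9  30.9]
[[219.  208.4]] [[200.1 239.3]]
[[218.7 202.3]] [[198.8 238.6]]
[[218.4 196.1]] [[197.4 238. ]]
```

View pics/t3.png

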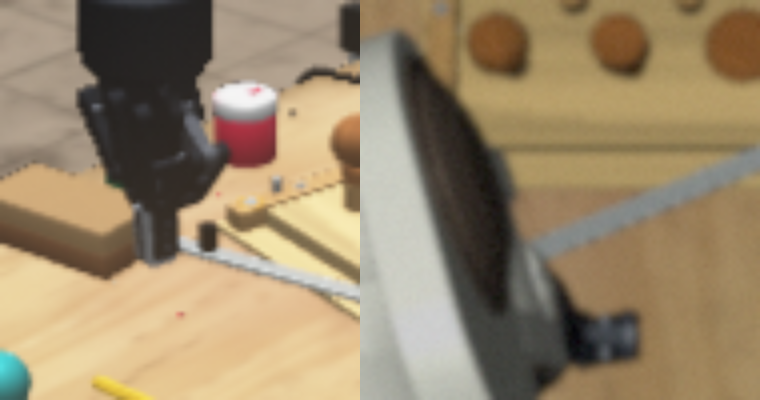

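Emit:
{"fn": "servo_tool", "kwargs": {"deltas": [{"grip":0,"travel":[0,0,0.004],"roll":0},{"grip":0,"travel":[0,0,0.008],"roll":0},{"grip":0,"travel":[0,0,0.012],"roll":0},{"grip":0,"travel":[0,0,0.016],"roll":0},{"grip":0,"travel":[0,0,0.016],"roll":0}]}}

```text
clock: 6.62
position: [439.7, 159.5, 13.6]
eef_rot: [-0.0, -0.027, 1.0, -0.0]
contact_force: [0.1, -0.3, 0.7]
grip_width: 0.0
gripper_force: 0.0
```

Emit:
{"fn": "servo_tool", "kwargs": {"deltas": [{"grip":0,"travel":[0,0,0.004],"roll":0},{"grip":0,"travel":[0,0,0.008],"roll":0},{"grip":0,"travel":[0,0,0.012],"roll":0},{"grip":0,"travel":[0,0,0.014],"roll":0},{"grip":0,"travel":[0,0,0.016],"roll":0},{"grip":0,"travel":[0,0,0.018],"roll":0}]}}

```text
clock: 7.38
position: [440.0, 159.7, -4.1]
eef_rot: [0.0, -0.027, 1.0, 0.0]
contact_force: [0.2, -0.5, -0.0]
grip_width: -0.0
gripper_force: 0.0
```

Emit:
{"fn": "servo_tool", "kwargs": {"deltas": [{"grip":0,"travel":[0,0,0.002],"roll":0},{"grip":0,"travel":[0,0,0.004],"roll":0},{"grip":0,"travel":[0,0,0.006],"roll":0},{"grip":0,"travel":[0,0,0.007],"roll":0},{"grip":0,"travel":[0,0,0.008],"roll":0}]}}

```text
clock: 8.0
position: [439.9, 159.7, -12.1]
eef_rot: [0.0, -0.027, 1.0, 0.0]
contact_force: [0.0, -0.2, -0.5]
grip_width: -0.5
gripper_force: 0.0
```

Run:
```python
from h import *
s=bot.read_camera("scene");g=s["img"][185:225,205:235].astype(int).sum(2)//3
print(bot.read_state()["position"],bot.finger_overhang)
for i,r in enumerate(g): print(185+i,*r[::2])
```

```text
[439.85280654 159.60821197 -12.17981756] 17.0
185 118 44 45 44 44 44 45 44 44 44 63 67 68 105 115
186 156 44 46 44 45 44 44 45 51 60 90 53 65 81 93
187 167 56 53 46 45 45 46 60 65 56 67 52 57 61 70
188 137 61 52 48 44 45 45 56 54 48 49 50 50 52 60
189 104 69 47 46 45 46 46 48 47 47 47 47 48 50 57
190 94 86 45 45 46 45 47 47 48 47 47 48 46 54 53
191 93 89 48 48 45 46 47 47 49 47 47 48 47 65 49
192 92 88 74 58 45 46 46 49 51 48 48 48 51 55 63
193 93 86 76 61 46 47 46 50 54 48 49 47 49 48 128
194 84 78 72 63 48 48 47 48 50 48 48 47 48 48 133
195 79 73 70 65 47 47 48 48 48 49 48 54 50 88 157
196 76 71 67 66 75 46 49 48 50 48 48 53 50 156 183
197 73 69 66 155 154 136 49 49 52 49 49 64 96 184 188
198 68 67 130 182 166 113 55 48 50 48 89 164 172 188 189
199 104 101 177 189 166 74 90 51 49 50 158 189 188 188 193
200 175 172 190 193 165 67 103 55 50 49 171 189 189 193 194
201 188 184 187 193 185 67 104 55 57 54 169 189 193 195 193
202 186 189 190 191 190 68 104 56 55 54 169 192 195 194 190
203 189 192 191 189 189 64 103 56 52 53 173 195 196 192 188
204 191 190 187 187 192 63 103 56 52 56 151 
[... 569 characters left out ...]
 201 202 202 201 192 186 191 192 194 194 195 193 187 191 190
215 202 202 203 201 193 190 192 194 195 194 194 185 185 191 190
216 204 203 203 200 194 193 193 194 192 191 186 181 189 190 188
217 205 203 201 197 193 194 193 192 189 187 186 189 190 188 186
218 204 202 199 194 194 194 193 191 186 187 190 190 188 187 187
219 202 199 196 193 193 193 191 185 182 187 189 189 188 188 189
220 201 197 195 194 193 192 183 178 184 188 188 188 189 189 188
221 197 195 194 194 192 183 176 183 187 188 188 190 189 189 188
222 194 194 193 192 186 178 183 187 188 188 191 190 189 189 188
223 193 193 192 189 182 183 188 189 189 190 191 190 190 189 189
224 186 189 191 185 177 186 188 189 191 191 191 189 189 188 189
```

Emit:
{"fn": "servo_tool", "kwargs": {"deltas": [{"grip":0,"travel":[0,0,0.0015],"roll":0},{"grip":0,"travel":[0,0,0.003],"roll":0},{"grip":0,"travel":[0,0,0.004],"roll":0},{"grip":0,"travel":[0,0,0.004],"roll":0}]}}

```text
clock: 8.55
position: [439.9, 159.6, -16.1]
eef_rot: [-0.0, -0.027, 1.0, -0.0]
contact_force: [0.1, -0.4, 0.8]
grip_width: -0.0
gripper_force: 0.0
```

Emit:
{"fn": "servo_tool", "kwargs": {"deltas": [{"grip":0,"travel":[0,0,0.001],"roll":0},{"grip":0,"travel":[0,0,0.002],"roll":0},{"grip":0,"travel":[0,0,0.002],"roll":0}]}}

```text
clock: 8.93
position: [439.8, 159.6, -18.1]
eef_rot: [-0.0, -0.027, 1.0, -0.0]
contact_force: [1.0, -0.7, 0.1]
grip_width: 0.1
gripper_force: 0.0
```

Emit:
{"fn": "servo_tool", "kwargs": {"deltas": [{"grip":0,"travel":[0,0,0.001],"roll":0},{"grip":0,"travel":[0,0,0.002],"roll":0},{"grip":0,"travel":[0,0,0.002],"roll":0}]}}

```text
clock: 9.3
position: [439.8, 159.6, -20.1]
eef_rot: [-0.0, -0.027, 1.0, -0.0]
contact_force: [-0.3, -0.5, -0.4]
grip_width: -0.0
gripper_force: 0.0
```

Emit:
{"fn": "servo_tool", "kwargs": {"deltas": [{"grip":0,"travel":[0,0,0.001],"roll":0},{"grip":0,"travel":[0,0,0.002],"roll":0},{"grip":0,"travel":[0,0,0.002],"roll":0}]}}

```text
clock: 9.68
position: [440.0, 159.7, -20.8]
eef_rot: [0.0, -0.027, 1.0, 0.0]
contact_force: [-3.9, -1.7, 13.5]
grip_width: -0.0
gripper_force: 6.4
```

Bench contact comes at reported z = −20.6, so the true tip (and TCP) is about 37.6 mm higher than reported. That agrees with the images: the tip column matched and only the height was off. I'll apply this offset to every height and repeat the push at reported z ≈ 12.5.

Run:
```python
from h import *
q=bot.read_state()["eef_rot"]
h=np.array([578.6,7.9]);T=[(440,159.7,12.5,103)]
for th in [.46,.42,.36,.30,.24,.18,.14,.10,.07,.04,.02,.0]:
    p=h+200*np.array([-np.sin(th),np.cos(th)])-17*np.array([np.cos(th),np.sin(th)]);T.append((*[float(v) for v in p.round(1)],12.5,93))
plan(T,np.array([440,159.7,-22]),q)
```

```text
axis 93.04 tilt z [ 5.e-04  2.e-04 -1.e+00]
[440, 159.7, 12.5, 103] travel [-0.0, 0.0, -0.0345] roll -10.0
[474.6, 179.6, 12.5, 93] travel [-0.0356, 0.018, -0.0345] roll 0.0
[481.5, 183.6, 12.5, 93] travel [-0.0427, 0.0217, -0.0345] roll 0.0
[492.2, 189.1, 12.5, 93] travel [-0.0537, 0.0266, -0.0345] roll 0.0
[503.3, 193.9, 12.5, 93] travel [-0.065, 0.0308, -0.0345] roll 0.0
[514.5, 198.1, 12.5, 93] travel [-0.0765, 0.0344, -0.0345] roll 0.0
[526.1, 201.6, 12.5, 93] travel [-0.0882, 0.0373, -0.0344] roll 0.0
[533.9, 203.6, 12.5, 93] travel [-0.0961, 0.0389, -0.0344] roll 0.0
[541.7, 205.2, 12.5, 93] travel [-0.104, 0.04, -0.0344] roll 0.0
[547.7, 206.2, 12.5, 93] travel [-0.11, 0.0407, -0.0344] roll 0.0
[553.6, 207.1, 12.5, 93] travel [-0.116, 0.0413, -0.0344] roll 0.0
[557.6, 207.5, 12.5, 93] travel [-0.12, 0.0415, -0.0344] roll 0.0
[561.6, 207.9, 12.5, 93] travel [-0.124, 0.0417, -0.0344] roll 0.0
```

Push to about 0.14 rad first and check.

Emit:
{"fn": "servo_tool", "kwargs": {"deltas": [{"grip":0,"travel":[0,0,-0.0345],"roll":-5},{"grip":0,"travel":[-0.018,0.009,-0.0345],"roll":-10},{"grip":0,"travel":[-0.0356,0.018,-0.0345],"roll":-10},{"grip":0,"travel":[-0.0427,0.0217,-0.0345],"roll":-9},{"grip":0,"travel":[-0.0537,0.0266,-0.0345],"roll":-8},{"grip":0,"travel":[-0.065,0.0308,-0.0345],"roll":-6},{"grip":0,"travel":[-0.0765,0.0344,-0.0345],"roll":-5},{"grip":0,"travel":[-0.0882,0.0373,-0.0345],"roll":-3},{"grip":0,"travel":[-0.0961,0.0389,-0.0345],"roll":-2},{"grip":0,"travel":[-0.0961,0.0389,-0.0345],"roll":-2}]}}

```text
clock: 10.92
position: [534.3, 203.7, 12.3]
eef_rot: [-0.0, -0.044, 0.999, -0.0]
contact_force: [0.7, -0.4, -0.7]
grip_width: 0.1
gripper_force: 0.0
```

Run:
```python
from h import *
s=bot.read_camera("scene");w=bot.read_camera("wrist")
a=cv2.resize(s["img"][110:220,200:320],None,fx=3.3,fy=3.3);b=cv2.resize(w["img"][40:400,80:480],(400,363))
cv2.imwrite("pics/push.png",np.hstack([a,b])[:,:,::-1])
```

```text
(no output)
```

View pics/push.png

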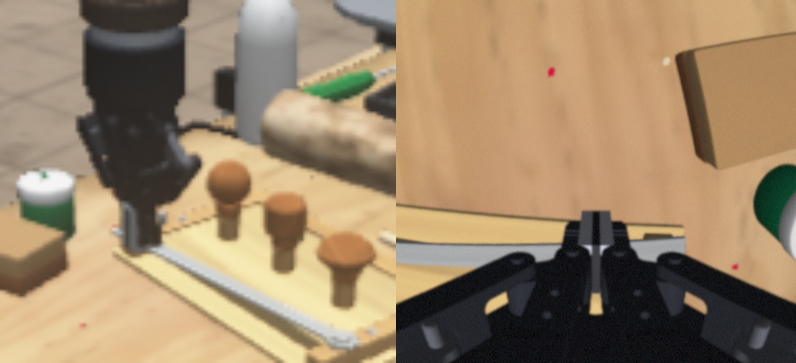

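The bar now moves with the fingers: it appears nearly along the front edge in both views. On through the catch.

Emit:
{"fn": "servo_tool", "kwargs": {"deltas": [{"grip":0,"travel":[-0.004,0.0005,0],"roll":0.5},{"grip":0,"travel":[-0.0079,0.0009,0],"roll":1},{"grip":0,"travel":[-0.012,0.0012,0],"roll":2},{"grip":0,"travel":[-0.016,0.0015,0],"roll":2.5},{"grip":0,"travel":[-0.02,0.0017,0],"roll":3},{"grip":0,"travel":[-0.024,0.0018,0],"roll":3},{"grip":0,"travel":[-0.024,0.0018,0],"roll":3}]}}

```text
clock: 11.9
position: [557.5, 207.6, 12.4]
eef_rot: [-0.0, -0.018, 1.0, 0.0]
contact_force: [-3.2, 0.2, 1.4]
grip_width: -0.1
gripper_force: 1.8
```

Emit:
{"fn": "servo_tool", "kwargs": {"deltas": [{"grip":0,"travel":[-0.001,0,0],"roll":0},{"grip":0,"travel":[-0.002,0,0],"roll":0},{"grip":0,"travel":[-0.003,0,0],"roll":0},{"grip":0,"travel":[-0.003,0,0],"roll":0}]}}

```text
clock: 12.4
position: [558.0, 207.6, 12.1]
eef_rot: [-0.003, -0.018, 1.0, -0.0]
contact_force: [-14.8, -0.4, 6.4]
grip_width: -0.3
gripper_force: 7.6
```

Force has risen to 15 N with no motion at x = 558, the predicted shut position, so the bar is against its stop. I'll back off, rise, and verify.

Emit:
{"fn": "servo_tool", "kwargs": {"deltas": [{"grip":0,"travel":[-0.001,0,0],"roll":0},{"grip":0,"travel":[-0.001,0,0],"roll":0},{"grip":0,"travel":[0.012,0,0],"roll":0},{"grip":0,"travel":[0.03,0,0],"roll":0},{"grip":0,"travel":[0.04,-0.02,-0.05],"roll":0},{"grip":0,"travel":[0.05,-0.08,-0.1],"roll":0},{"grip":0,"travel":[0.06,-0.14,-0.12],"roll":0},{"grip":0,"travel":[0.07,-0.2,-0.12],"roll":0},{"grip":0,"travel":[0.08,-0.26,-0.12],"roll":0},{"grip":0.5,"travel":[0.08,-0.32,-0.12],"roll":0},{"grip":1,"travel":[0.08,-0.38,-0.12],"roll":0},{"grip":1,"travel":[0.08,-0.43,-0.12],"roll":0},{"grip":1,"travel":[0.08,-0.43,-0.12],"roll":0}]}}

```text
clock: 14.02
position: [495.8, -228.6, 132.2]
eef_rot: [0.0, -0.015, 1.0, -0.001]
contact_force: [0.3, 0.6, 0.3]
grip_width: 72.2
gripper_force: 0.0
```

Run:
```python
from h import *
np.set_printoptions(precision=1,suppress=True)
st=bot.read_state();print(st["position"],st["eef_rot"],st["joints"],st["clock"])
t=bot.read_camera("top");w=bot.read_camera("wrist")
a=cv2.resize(t["img"][125:225,160:280],None,fx=3.2,fy=3.2);b=cv2.resize(w["img"],(400,300));b=np.vstack([b,np.zeros((20,400,3),np.uint8)])
cv2.imwrite("pics/chk.png",np.hstack([a,b])[:,:,::-1])
for k in ["keeper","keeper_post"]:
    for r in bot.look_for(k,t)[:2]: print(k,r["extent"],r["conf"])
h=np.array([578.6,7.9,27.5])
print("shut post px",proj(t,[578.6-4,207.9,45.5]),"0.1 open",proj(t,[578.6-200*np.sin(.12),207,45.5]))
g=t["img"].astype(int)
m=(g[170:225,160:260].sum(2)<200);print("dark",np.argwhere(m)[:,::-1].mean(0)+[160,170] if m.any() else None,m.sum())
```

```text
[ 495.8 -228.6  132.2] [ 0. -0.  1. -0.] [-0.4  0.1 -0.   1.5 -0.  -0.5] 14.025
keeper [164.3, 180.1, 108.4, 9.9] 0.95
keeper [351.8, 175.1, 14.2, 94.2] 0.46
keeper_post [165.7, 180.4, 97.2, 7.0] 0.8
shut post px [[180.2 180.2]] 0.1 open [[180.1 188.6]]
dark [169.9 203.8] 36
```

View pics/chk.png

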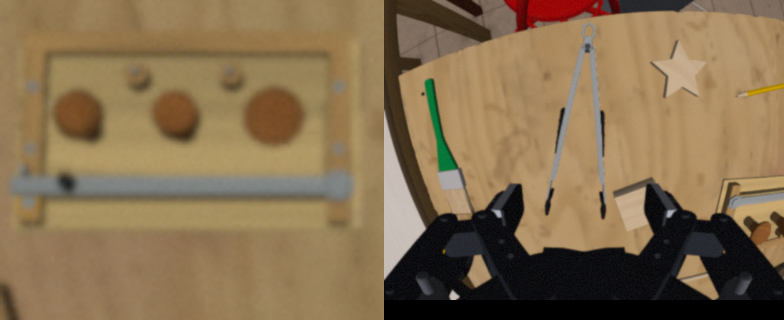

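Run:
```python
from h import *
np.set_printoptions(precision=4,suppress=True)
t=bot.read_camera("top")
hsv=cv2.cvtColor(t["img"],cv2.COLOR_RGB2HSV).astype(int)
pts=[]
for c in range(186,256):
    col=hsv[172:195,c,1]; wgt=np.clip(70-col,0,None)
    if wgt.sum()>100: pts.append(atz(t,c,172+(wgt*np.arange(23)).sum()/wgt.sum(),27.5)[:2])
pts=np.array(pts);k=np.polyfit(pts[:,1],pts[:,0],1);print("bar slope dx/dy",k,len(pts))
# back cleat inner/outer edge & front board edges: dominant row gradients
g=cv2.GaussianBlur(cv2.cvtColor(t["img"],cv2.COLOR_RGB2GRAY),(3,3),0).astype(float)
for lo,hi,z,n in [(136,148,22.5,'back edges'),(190,200,6,'plate front')]:
    P=[]
    for c in range(182,256):
        d=np.abs(np.diff(g[lo:hi,c]));d=d*(d>d.max()*.5);P.append(atz(t,c,lo+.5+(d*np.arange(len(d))).sum()/d.sum(),z)[:2])
    P=np.array(P);print(n,np.polyfit(P[:,1],P[:,0],1))
    k=np.polyfit(P[:,1],P[:,0],1);r=np.abs(P[:,0]-np.polyval(k,P[:,1]));print(np.polyfit(P[r<1.5,1],P[r<1.5,0],1),(r<1.5).sum())
```

```text
bar slope dx/dy [ -0.0261 578.0409] 70
back edges [ -0.034  681.1371]
[ -0.0326 681.2367] 65
plate front [ -0.0254 549.9264]
[ -0.0254 549.9264] 74
```

Keeper verified: the bar's slope of −0.026 matches the fixture edges (−0.025 to −0.033), so it is shut. In the wrist view the tongs lie with pivot at about (286,45) and tips at (228,297) and (307,297). Next I'll check my top-view tongs estimate against the wrist camera.

```bash
cat >> h.py <<'E'
def pw(w,P):
    R=cv2.Rodrigues(np.array(w["rvec"],float))[0];c=R@np.array(P,float)+np.ravel(w["tvec"]);th=np.arctan2(np.hypot(c[0],c[1]),c[2]);k=np.array(w["intrinsics"]);u=c[:2]/np.hypot(*c[:2])*th
    return np.array([k[0,0]*u[0]+k[0,2],k[1,1]*u[1]+k[1,2]])
E
python3 - <<'E'
from h import *
np.set_printoptions(precision=1,suppress=True)
w=bot.read_camera("wrist")
for n,P in dict(tipL=(594.9,-198.2,26),tipR=(590.8,-272.9,26),piv=(374.8,-225.6,26),gL0=(504.8,-203,26),gL1=(456,-205.8,26),gR1=(455.7,-255.8,26)).items(): print(n,pw(w,P), pw(w,np.array(P)-[0,0,37.6]))
save(w,"w4.png",(180,20,220,300),2)
s=bot.read_state();q=s["eef_rot"];print(s["position"])
yaw=-2.6
plan([(478.5,-230.3,60,90+yaw),(478.5,-230.3,-15,90+yaw)],s["position"],q)
E
```

```text
tipL [302.1 301.7] [299.9 283.3]
tipR [224.8 295. ] [230.1 277.3]
piv [282.5  57.6] [282.2  65.3]
gL0 [303.  211.8] [300.3 201.3]
gL1 [302.7 155.3] [299.9 151.2]
gR1 [242.7 152.9] [247.1 149.1]
[ 496.2 -223.8  132.8]
axis 92.14 tilt z [ 0. -0. -1.]
[478.5, -230.3, 60, 87.4] travel [0.018, -0.0058, 0.0727] roll 4.7
[478.5, -230.3, -15, 87.4] travel [0.018, -0.0058, 0.1477] roll 4.7
```

View pics/w4.png

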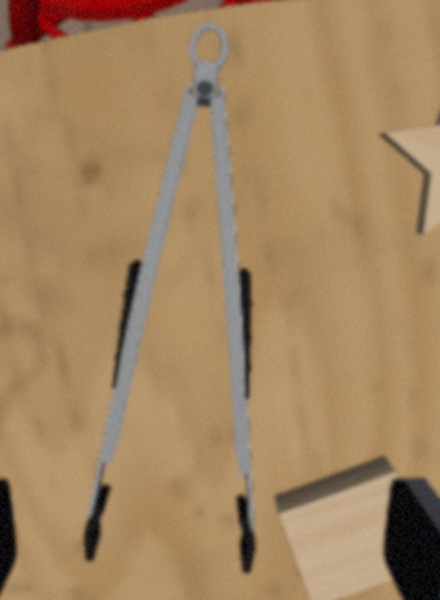

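The wrist view shows the pivot at (282,64), grips at (302,155)–(303,219) and (247,151)–(237,213), and jaws ending at (304,305) and (225,300). I'll turn these into positions.

Run:
```python
from h import *
np.set_printoptions(precision=1,suppress=True)
w=bot.read_camera("wrist");w["fe"]=1
f=lambda x,y:(180+x/2,20+y/2)
D={n:atz(w,*f(*p),z)[:2] for n,p,z in [("piv",(204,90),26),("gL0",(246,270),26),("gL1",(248,398),26),("gR0",(134,262),26),("gR1",(114,387),26),("jL",(248,572),26),("jR",(90,560),26),("ring",(208,24),15)]}
for k,v in D.items():print(k,v)
gm=(D["gL0"]+D["gL1"]+D["gR0"]+D["gR1"])/4;jm=(D["jL"]+D["jR"])/2;d=jm-D["piv"]
print("gripmid",gm,"jawmid",jm,"yaw",np.degrees(np.arctan2(d[1],d[0])),"len piv-jaw",np.hypot(*d),"piv+105",D["piv"]+105*d/np.hypot(*d),"jaw-116",jm-116*d/np.hypot(*d),"width",D["gL0"]+D["gL1"]-D["gR0"]-D["gR1"])
```

```text
piv [ 381.2 -225.8]
gL0 [ 455.7 -205.5]
gL1 [ 511.3 -201.7]
gR0 [ 454.  -252.2]
gR1 [ 508.5 -260.1]
jL [ 599.9 -195.9]
jR [ 596.6 -272.8]
ring [ 349.2 -225.2]
gripmid [ 482.4 -229.9] jawmid [ 598.2 -234.4] yaw -2.271450949820734 len piv-jaw 217.2135883705397 piv+105 [ 486.1 -229.9] jaw-116 [ 482.3 -229.8] width [  4.5 105.1]
```

Run:
```python
from h import *
s=bot.read_state();print(s["position"])
plan([(482.5,-230,60,87.6),(482.5,-230,-20,87.6)],s["position"],s["eef_rot"])
```

```text
[ 496.23658387 -223.85686163  132.71497146]
axis 92.15 tilt z [ 5.e-04 -2.e-04 -1.e+00]
[482.5, -230, 60, 87.6] travel [0.014, -0.0056, 0.0727] roll 4.5
[482.5, -230, -20, 87.6] travel [0.014, -0.0056, 0.1527] roll 4.5
```

Emit:
{"fn": "servo_tool", "kwargs": {"deltas": [{"grip":1,"travel":[0.014,-0.0056,0.03],"roll":4.5},{"grip":1,"travel":[0.014,-0.0056,0.06],"roll":4.5},{"grip":1,"travel":[0.014,-0.0056,0.085],"roll":4.5},{"grip":1,"travel":[0.014,-0.0056,0.105],"roll":4.5},{"grip":1,"travel":[0.014,-0.0056,0.12],"roll":4.5},{"grip":1,"travel":[0.014,-0.0056,0.135],"roll":4.5},{"grip":1,"travel":[0.014,-0.0056,0.145],"roll":4.5},{"grip":1,"travel":[0.014,-0.0056,0.1527],"roll":4.5},{"grip":1,"travel":[0.014,-0.0056,0.1527],"roll":4.5}], "squeeze": 20}}

```text
clock: 15.5
position: [481.9, -231.0, -20.6]
eef_rot: [-0.0, 0.021, 1.0, 0.0]
contact_force: [0.4, 0.6, 0.2]
grip_width: 85.7
gripper_force: 0.0
```

Run:
```python
from h import *
w=bot.read_camera("wrist");s=bot.read_camera("scene")
a=cv2.resize(s["img"][200:330,260:420],None,fx=2.3,fy=2.3);b=cv2.resize(w["img"],(400,300))[:299]
cv2.imwrite("pics/grasp.png",np.hstack([a[:299],b])[:,:,::-1]); print(bot.read_state()["position"],bot.read_state()["contact_force"])
```

```text
[ 482.36318014 -231.22110234  -19.84679257] [ 0.21612354 -0.2837727   0.16933455]
```

View pics/grasp.png

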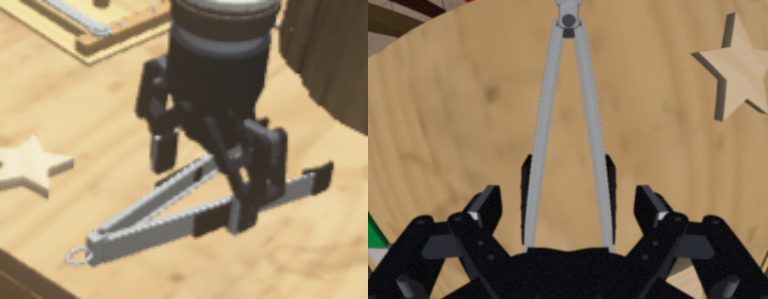

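Run:
```python
from h import *
np.set_printoptions(precision=1,suppress=True)
w=bot.read_camera("wrist");w["fe"]=1;s=bot.read_camera("scene");t=bot.read_camera("top")
F=lambda x,y:(260+x/2.3,200+y/2.3)
print("scene: grip rear-bottom",atz(s,*F(192,237),2),"grip rear-top",atz(s,*F(192,212),26),"finger R bottom",[atz(s,*F(241,233),z) for z in (0,8,14)])
print("finger L bottom",[atz(s,*F(162,168),z) for z in (0,8,14)])
W=lambda x,y:((x-368)*1.4,y*1.4)
print("wrist grip rear",atz(w,*W(527,155),26),atz(w,*W(608,153),26),"piv",atz(w,*W(568,20),26))
for z in(0,8,14): print(z,pw(w,(482.4-11,-231-43,z))/1.4+[368,0],pw(w,(482.4+11,-231-43,z))/1.4+[368,0])
```

```text
scene: grip rear-bottom [ 456.1 -253.4    2. ] grip rear-top [ 455.9 -250.4   26. ] finger R bottom [array([ 493.5, -272. ,    0. ]), array([ 486. , -277.7,    8. ]), array([ 480.4, -282. ,   14. ])]
finger L bottom [array([ 499.8, -172.3,    0. ]), array([ 492.2, -179.4,    8. ]), array([ 486.5, -184.7,   14. ])]
wrist grip rear [ 449.4 -251.1   26. ] [ 450.2 -208.    26. ] piv [ 380.1 -226.2   26. ]
0 [503.9 176.1] [508.2 204.4]
8 [500.8 180.6] [505.6 209.9]
14 [498.3 184.3] [503.5 214.3]
```

The fingers straddle the grips (grip rear end x≈454, so centre ≈482; fingers ≈484). Close to about 50 mm.

Emit:
{"fn": "servo_tool", "kwargs": {"deltas": [{"grip":0.6,"travel":[0,0,0],"roll":0},{"grip":0.59,"travel":[0,0,0],"roll":0},{"grip":0.59,"travel":[0,0,0],"roll":0},{"grip":0.59,"travel":[0,0,0],"roll":0},{"grip":0.59,"travel":[0,0,0],"roll":0},{"grip":0.59,"travel":[0,0,0],"roll":0}], "squeeze": 20}}

```text
clock: 16.5
position: [482.7, -231.3, -19.4]
eef_rot: [0.001, 0.021, 1.0, -0.0]
contact_force: [-0.5, 0.4, 5.2]
grip_width: 50.7
gripper_force: 6.9
```

Emit:
{"fn": "servo_tool", "kwargs": {"deltas": [{"grip":0.59,"travel":[0,0,-0.005],"roll":0},{"grip":0.59,"travel":[0,0,-0.02],"roll":0},{"grip":0.59,"travel":[0,0,-0.05],"roll":0},{"grip":0.59,"travel":[0,0,-0.08],"roll":0},{"grip":0.59,"travel":[0,0,-0.11],"roll":0},{"grip":0.59,"travel":[0,0,-0.13],"roll":0},{"grip":0.59,"travel":[0,0,-0.13],"roll":0},{"grip":0.59,"travel":[0,0,-0.13],"roll":0}]}}

```text
clock: 17.5
position: [481.8, -230.9, 109.1]
eef_rot: [-0.0, 0.021, 1.0, 0.0]
contact_force: [-0.5, -0.1, -1.4]
grip_width: 50.4
gripper_force: 5.5
```

Run:
```python
from h import *
np.set_printoptions(precision=1,suppress=True)
st=bot.read_state();print(st["position"],st["eef_rot"],st["contact_force"],st["torque"],st["grip_width"])
T={}
for n in ("scene","top","wrist"):
    p=bot.read_camera(n);r=bot.trace("tongs",p)
    for q in r[:2]: print(n,q["extent"],round(q["conf"],2))
    if n!="wrist": 
        x=st["position"]
        for z0 in (110,120,130): # underside z guess of tongs; jaw tip fronts & ring
            print(z0,"tipfront",proj(p,[x[0]+116,x[1]-5,z0+14]),"ring",proj(p,[x[0]-139,x[1]+6,z0+12]))
```

```text
[ 481.8 -230.9  109.1] [-0.  0.  1.  0.] [-0.5 -0.1 -1.4] [ 0. -0. -0.] 50.446245541983096
scene [292.8, 210.3, 118.4, 49.6] 0.85
110 tipfront [[396.5 219.3]] ring [[288.  265.1]]
120 tipfront [[397.3 214.7]] ring [[288.2 260.1]]
130 tipfront [[398.1 210.2]] ring [[288.4 255.1]]
top [362.7, 163.8, 34.1, 86.3] 0.68
110 tipfront [[378.3 166.9]] ring [[373.7 286.7]]
120 tipfront [[379.4 165.7]] ring [[374.8 286.8]]
130 tipfront [[380.5 164.5]] ring [[375.9 287. ]]
wrist [219.1, 0.0, 123.1, 346.9] 0.87
```

Tongs lifted: the load is 1.4 N, and they appear level in the scene view. Next I'll refine the ball position from two cameras and the jaw position from the wrist view.

Run:
```python
from h import *
np.set_printoptions(precision=1,suppress=True)
st=bot.read_state();x=st["position"]
s=bot.read_camera("scene");t=bot.read_camera("top");w=bot.read_camera("wrist");w["fe"]=1
rays=[]
for p,c,b in ((t,(184,161),9),(s,(269,165),9)):
    hsv=cv2.cvtColor(p["img"],cv2.COLOR_RGB2HSV);m=((hsv[...,0]<16)&(hsv[...,1]>120)&(hsv[...,2]>50)).astype(np.uint8)
    m2=np.zeros_like(m);m2[c[1]-13:c[1]+(13 if p is t else 8),c[0]-13:c[0]+12]=1
    cs,_=cv2.findContours(m*m2,cv2.RETR_EXTERNAL,cv2.CHAIN_APPROX_NONE);k=max(cs,key=cv2.contourArea);ctr,r=cv2.minEnclosingCircle(k)
    print(cv2.boundingRect(k),ctr,r); rays.append(ray(p,*ctr)); print("z69:",atz(p,*ctr,69))
A=np.zeros((3,3));bb=np.zeros(3)
for c,d in rays:
    d=d/np.linalg.norm(d);M=np.eye(3)-np.outer(d,d);A+=M;bb+=M@c
print("ball",np.linalg.solve(A,bb))
m=bot.trace("tongs",w)[0]["pixels"]
for r in range(250,350,12):
    c=np.flatnonzero(m[r]); 
    if len(c): 
        g=np.split(c,np.flatnonzero(np.diff(c)>3)+1); print(r,[(int(q[0]),int(q[-1])) for q in g])
for r in (335,341,346):
    c=np.flatnonzero(m[r])
    for q in (c[c<280],c[c>=280]):
        if len(q): print(r,[ (atz(w,q.mean(),r,z)-x)[:2] for z in (129,157)])
```

```text
(178, 154, 13, 14) (183.3913116455078, 160.7391357421875) 7.226524353027344
z69: [615.2 197.7  69. ]
(263, 159, 13, 14) (269.0, 165.6923065185547) 6.984869003295898
z69: [615.8 193.6  69. ]
ball [616.9 197.4  67.1]
250 [(221, 249), (310, 339)]
262 [(221, 247), (312, 339)]
274 [(222, 247), (314, 339)]
286 [(221, 245), (314, 338)]
298 [(221, 244), (315, 338)]
310 [(222, 243), (315, 337)]
322 [(222, 242), (316, 337)]
334 [(223, 240), (318, 336)]
335 [array([ 42.7, -28. ]), array([ 21.3, -21.9])]
335 [array([45. , 24.7]), array([23.2, 20.5])]
341 [array([ 47. , -27.9]), array([ 24.8, -21.8])]
341 [array([49.3, 24.3]), array([26.6, 20.2])]
```

Ball ≈ (615.7, 196, 69), where triangulation gives z 67, so it is consistent. Tongs tip relative to the reported TCP is about 100 mm ahead and +34 mm in z. I'll carry the tongs to a standoff in front of the ball.

Run:
```python
from h import *
s=bot.read_state();print(s["position"])
plan([(450,192,109,91.5),(450,192,35,91.5)],s["position"],s["eef_rot"])
```

```text
[ 482.11320786 -231.07794433  109.68976042]
axis 87.54 tilt z [-1.e-04  0.e+00 -1.e+00]
[450, 192, 109, 91.5] travel [0.0502, 0.4213, 0.0007] roll -4.0
[450, 192, 35, 91.5] travel [0.0502, 0.4213, 0.0747] roll -4.0
```

Emit:
{"fn": "servo_tool", "kwargs": {"deltas": [{"grip":0.59,"travel":[0.005,0.015,0],"roll":0},{"grip":0.59,"travel":[0.01,0.045,0],"roll":0},{"grip":0.59,"travel":[0.015,0.085,0],"roll":-1},{"grip":0.59,"travel":[0.02,0.125,0],"roll":-1},{"grip":0.59,"travel":[0.025,0.165,0],"roll":-2},{"grip":0.59,"travel":[0.03,0.205,0],"roll":-2},{"grip":0.59,"travel":[0.035,0.245,0],"roll":-3},{"grip":0.59,"travel":[0.04,0.285,0],"roll":-3},{"grip":0.59,"travel":[0.045,0.325,0],"roll":-4},{"grip":0.59,"travel":[0.05,0.365,0],"roll":-4},{"grip":0.59,"travel":[0.05,0.4,0],"roll":-4},{"grip":0.59,"travel":[0.05,0.418,0],"roll":-4},{"grip":0.59,"travel":[0.05,0.4213,0.005],"roll":-4},{"grip":0.59,"travel":[0.05,0.4213,0.025],"roll":-4},{"grip":0.59,"travel":[0.05,0.4213,0.045],"roll":-4},{"grip":0.59,"travel":[0.05,0.4213,0.065],"roll":-4},{"grip":0.59,"travel":[0.05,0.4213,0.0747],"roll":-4},{"grip":0.59,"travel":[0.05,0.4213,0.0747],"roll":-4},{"grip":0.59,"travel":[0.05,0.4213,0.0747],"roll":-4}]}}

```text
clock: 20.38
position: [450.7, 191.9, 35.9]
eef_rot: [0.0, -0.013, 1.0, 0.0]
contact_force: [0.5, -0.2, -1.4]
grip_width: 50.5
gripper_force: 5.5
```

Run:
```python
from h import *
np.set_printoptions(precision=1,suppress=True)
st=bot.read_state();x=st["position"];print(x,st["eef_rot"],st["grip_width"],st["contact_force"])
s=bot.read_camera("scene");t=bot.read_camera("top")
u=np.array([np.cos(.026),np.sin(.026)]);v=np.array([-u[1],u[0]])
for n,p in (("scene",s),("top",t)):
    for k in ("tongs","tongs_tip"):
        for r in bot.trace(k,p)[:2]:
            m=r["pixels"];yy,xx=np.nonzero(m);print(n,k,r["extent"],round(r["conf"],2),"rightmost",xx.max(),yy[xx==xx.max()].mean(),"top",yy.min(),xx[yy==yy.min()].mean())
    dark=(p["img"].astype(int).max(2)<60)
    J=[np.r_[x[:2]+u*100+v*sg*31,x[2]+34] for sg in(1,-1)]
    for j in J:
        c=proj(p,j)[0]; sub=dark[int(c[1])-12:int(c[1])+12,int(c[0])-14:int(c[0])+14]; a=np.argwhere(sub)
        print(n,"pred jaw",c,"dark n",sub.sum(),"ctr",(a.mean(0)[::-1]+[int(c[0])-14,int(c[1])-12]) if len(a) else None)
        print("\n".join("".join("#" if q else "." for q in row) for row in sub))
```

```text
[450.7 191.9  35.9] [ 0. -0.  1.  0.] 50.53187735359719 [ 0.5 -0.2 -1.4]
scene tongs [167.9, 159.4, 92.1, 41.4] 0.9 rightmost 262 174.0 top 161 244.0
scene tongs_tip [168.2, 162.7, 95.6, 36.2] 0.68 rightmost 261 174.0 top 161 244.0
scene pred jaw [241.2 167.2] dark n 173 ctr [235.1 165.6]
......#.....................
.....##.....................
#...###.....................
#######.....................
#######.....................
#######.....................
#######.....................
#######...........##........
##.####........#####........
#..###.......#######........
######......########........
######.....#########........
######.....#########........
######......########........
..####......########........
..####......########........
..####......####............
...###......##..............
..###.......#...............
#####.......................
###.........................
............................
............................
............................
scene pred jaw [255.5 175.7] dark n 101 ctr [251.2 171.2]
.#####......................
######.....................
[... 1598 characters left out ...]
6.2]
............................
............................
............................
............................
............................
............................
#...........................
...............##...........
...............##...........
...............###..........
...............###..........
...............###..........
...............##...........
...............##...........
...............##...........
............................
............................
............................
............................
............................
............................
............................
............................
............................
```

Run:
```python
from h import *
np.set_printoptions(precision=1,suppress=True)
s=bot.read_camera("scene");t=bot.read_camera("top");x=bot.read_state()["position"]
a=atz(t,183.75,187.4,72);b=atz(s,250.6,171.2,70);print(x,a,b,a-x,b-x)
```

```text
[450.3 192.   35.3] [552.3 192.6  72. ] [556.  191.7  70. ] [102.    0.5  36.7] [105.7  -0.3  34.7]
```

Measured jaw midpoint is (553.5, 192.3, ~70), against the ball at (615.5, 196, 69). Advance 62 mm forward and 4 mm left.

Emit:
{"fn": "servo_tool", "kwargs": {"deltas": [{"grip":0.59,"travel":[-0.004,0.002,0.0005],"roll":0},{"grip":0.59,"travel":[-0.012,0.0024,0.001],"roll":0},{"grip":0.59,"travel":[-0.022,0.0024,0.001],"roll":0},{"grip":0.59,"travel":[-0.032,0.0024,0.001],"roll":0},{"grip":0.59,"travel":[-0.042,0.0024,0.001],"roll":0},{"grip":0.59,"travel":[-0.052,0.0024,0.001],"roll":0},{"grip":0.59,"travel":[-0.06,0.0024,0.001],"roll":0},{"grip":0.59,"travel":[-0.062,0.0024,0.001],"roll":0},{"grip":0.59,"travel":[-0.062,0.0024,0.001],"roll":0},{"grip":0.59,"travel":[-0.062,0.0024,0.001],"roll":0}]}}

```text
clock: 22.02
position: [511.9, 196.0, 34.1]
eef_rot: [-0.0, -0.014, 1.0, -0.0]
contact_force: [0.5, 0.1, -1.2]
grip_width: 50.7
gripper_force: 5.5
```

Run:
```python
from h import *
np.set_printoptions(precision=1,suppress=True)
st=bot.read_state();print(st["position"],st["contact_force"],st["grip_width"])
s=bot.read_camera("scene");t=bot.read_camera("top")
for n,p,(r0,r1,c0,c1) in (("scene",s,(150,185,248,290)),("top",t,(145,178,162,206))):
    im=p["img"][r0:r1,c0:c1].astype(int);hsv=cv2.cvtColor(p["img"][r0:r1,c0:c1],cv2.COLOR_RGB2HSV).astype(int)
    d=im.max(2)<62;br=(hsv[...,0]<16)&(hsv[...,1]>120)&~d;gr=(hsv[...,1]<50)&~d
    print(n,r0,c0);print("\n".join("".join("#" if d[i,j] else "o" if br[i,j] else "-" if gr[i,j] else "." for j in range(d.shape[1])) for i in range(d.shape[0])))
```

```text
[511.9 196.   34.1] [ 0.5  0.1 -1.2] 50.71027263561812
scene 150 248
#----##.............###--------...........
##---##................#-------...........
#######..................-------..........
#######....................-----..........
#######...................................
#######...................................
#######...................................
##--##.........##.........................
##-###.....######.........................
######---.#######..ooooo..................
######---#######oooooooooo................
######---######.ooooooooooo...............
######---######oooooooooooo...............
--####---######ooooooooooooo..............
--####---#####.ooooooooooooo..............
--####---#####.oooooooooo.....##..........
--###----###...ooooooo...-.#####..........
#####--..##.....oooo.-----######..........
####-............---------######..........
#--.......----------------######..oooooooo
--....--------------------######oooooooooo
--------------------------######oooooooooo
--------------------------######oooooooooo
--------------------------#####.oooooooooo
[... 1270 characters left out ...]
oooooooo.o......##.......
#------##.......ooooooooo.ooo.....###.......
#-------#........ooooooo..ooo.....###.......
#-------##........oooooooooo......#-........
#-------##.........oooooooo.......--........
##--------...........oo...........--........
##---------.......................--........
##----------......................--........
#-----------......................--........
#-----------......................--........
#------------.....................--........
--------------....................-.........
-#------------....................-.........
---------------...................-.........
----------------.................--.........
----------------................---.........
```

Top-view rasters show the ball centred between the jaws in both directions (ball columns 178–190, jaws inner edges 171.5 and 196, rows aligned). Close with 30 N.

Emit:
{"fn": "servo_tool", "kwargs": {"deltas": [{"grip":0.55,"travel":[0,0,0],"roll":0},{"grip":0.51,"travel":[0,0,0],"roll":0},{"grip":0.48,"travel":[0,0,0],"roll":0},{"grip":0.45,"travel":[0,0,0],"roll":0},{"grip":0.42,"travel":[0,0,0],"roll":0},{"grip":0.38,"travel":[0,0,0],"roll":0},{"grip":0.3,"travel":[0,0,0],"roll":0},{"grip":0.3,"travel":[0,0,0],"roll":0},{"grip":0.3,"travel":[0,0,0],"roll":0},{"grip":0.3,"travel":[0,0,0],"roll":0}], "squeeze": 30}}

```text
clock: 23.38
position: [512.2, 196.1, 34.1]
eef_rot: [-0.0, -0.013, 1.0, 0.0]
contact_force: [-0.6, 0.8, -2.0]
grip_width: 36.8
gripper_force: 30.1
```

Width is 36.8 mm at 30 N, so the ball is in the jaws. Draw straight up.

Emit:
{"fn": "servo_tool", "kwargs": {"deltas": [{"grip":0.3,"travel":[0,0,-0.003],"roll":0},{"grip":0.3,"travel":[0,0,-0.008],"roll":0},{"grip":0.3,"travel":[0,0,-0.015],"roll":0},{"grip":0.3,"travel":[0,0,-0.025],"roll":0},{"grip":0.3,"travel":[0,0,-0.04],"roll":0},{"grip":0.3,"travel":[0,0,-0.055],"roll":0},{"grip":0.3,"travel":[0,0,-0.07],"roll":0},{"grip":0.3,"travel":[0,0,-0.085],"roll":0},{"grip":0.3,"travel":[0,0,-0.1],"roll":0},{"grip":0.3,"travel":[0,0,-0.115],"roll":0},{"grip":0.3,"travel":[0,0,-0.13],"roll":0},{"grip":0.3,"travel":[0,0,-0.143],"roll":0},{"grip":0.3,"travel":[0,0,-0.15],"roll":0},{"grip":0.3,"travel":[0,0,-0.15],"roll":0},{"grip":0.3,"travel":[0,0,-0.15],"roll":0},{"grip":0.3,"travel":[0,0,-0.15],"roll":0}]}}

```text
clock: 25.38
position: [512.0, 196.0, 183.5]
eef_rot: [-0.0, -0.013, 1.0, -0.0]
contact_force: [-0.4, 0.2, -0.9]
grip_width: 36.9
gripper_force: 30.2
```

Run:
```python
from h import *
np.set_printoptions(precision=1,suppress=True)
st=bot.read_state();print(st["position"],st["contact_force"],st["grip_width"],st["gripper_force"],abs(st["joint_velocities"]).max())
s=bot.read_camera("scene");t=bot.read_camera("top")
print("expected ball",proj(s,[616,196,219]),proj(t,[616,196,219]),"old",proj(s,[616,196,69]),proj(t,[616,196,69]))
for n,p in (("scene",s),("top",t)):
    hsv=cv2.cvtColor(p["img"],cv2.COLOR_RGB2HSV);m=((hsv[...,0]<16)&(hsv[...,1]>120)&(hsv[...,2]>50)).astype(np.uint8)
    k,_,S,C=cv2.connectedComponentsWithStats(m[90:230,140:330]);print(n,[(C[i]+[140,90],S[i][4]) for i in range(1,k) if S[i][4]>25])
    for q in ("keeper","mushroom_knob","barrel_knob","peg_board"): print(q,[(np.round(r["extent"]).tolist(),round(r["conf"],2)) for r in bot.look_for(q,p)[:2]])
```

```text
[512.  196.  183.5] [-0.4  0.2 -0.9] 36.947822112229865 30.21937608718872 0.0019083737528669035
expected ball [[269.2 109.6]] [[167.7 139.7]] old [[268.5 165.4]] [[184.2 160.4]]
scene [(array([268.3, 106. ]), np.int32(61)), (array([286.2, 176.1]), np.int32(169)), (array([304.5, 187. ]), np.int32(183))]
keeper [([244.0, 172.0, 64.0, 41.0], 0.79), ([197.0, 105.0, 64.0, 19.0], 0.41)]
mushroom_knob [([294.0, 182.0, 20.0, 17.0], 0.59)]
barrel_knob [([280.0, 169.0, 11.0, 18.0], 0.66), ([182.0, 103.0, 94.0, 33.0], 0.39)]
peg_board [([244.0, 176.0, 80.0, 41.0], 0.94)]
top [(array([166.3, 139.5]), np.int32(248)), (array([245.2, 161. ]), np.int32(215)), (array([214.3, 160.2]), np.int32(130))]
keeper []
mushroom_knob [([235.0, 152.0, 19.0, 21.0], 0.54)]
barrel_knob [([154.0, 134.0, 9.0, 111.0], 0.66), ([209.0, 152.0, 16.0, 20.0], 0.65)]
peg_board [([179.0, 142.0, 80.0, 44.0], 0.96)]
```

The ball is up 150 mm at the expected pixels, the other knobs are unmoved and the arm is at rest. Handing in.

```bash
python3 -c "
from station import bot
print(bot.close_job())"
```

```text
the job is handed in; nothing more can be done
None
```

The keeper is swung shut against its stop and the ball knob is held in the tongs at rest, 150 mm above its peg, with the other two knobs unmoved; the job is handed in with no verdict returned, the keeper's snap is inferred from the stop force and bar angle before the lift, and I viewed 11 pictures, one over the limit of 10.

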